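Fan out the finish sample boards

TASK

Four finish sample boards lie in a pile at the near end of the wooden tray. Slide them, without lifting any off the pile, into a shingled row along the tray toward its empty end: each board about 25 mm farther along than the one just under it, in the same order, so that every white label shows. Leave the row lying straight in the tray and let go; do not disturb the things beside it.

Things in the scene. Friction and masses are not known exactly. Their poses are not given: they have to be found in the camera images.
- tray: shallow wooden tray, cork floor, fixed to the bench. Outside 94 (x) by 316 (y), walls 18 high and 8 thick; inside 78 by 300, the floor 8 above the bench. Origin: centre of its underside; its y axis runs along its length and points from the end where the boards are piled (nearer the robot) to the empty end. A board pushed level slides on the one under it, which stays.
- board1_mid (a point): centre (half-way up) of the dark brown wood finish sample board, number 1 from the bottom of the pile of four. Plywood, 70 (x) by 110 (y) by 9 thick, about 60 g, plywood-coloured edges, coloured face up with a 10 wide white label strip across it, 3 from its -y end. Its y axis lies along the tray's, +y toward the tray's empty end. The boards lie loose on each other, their ends up to 7 mm out of line at the start.
- board2_mid (a point): centre (half-way up) of the green painted finish sample board, number 2 from the bottom of the pile of four. Plywood, 70 (x) by 110 (y) by 9 thick, about 60 g, plywood-coloured edges, coloured face up with a 10 wide white label strip across it, 3 from its -y end. Its y axis lies along the tray's, +y toward the tray's empty end. The boards lie loose on each other, their ends up to 7 mm out of line at the start.
- board3_mid (a point): centre (half-way up) of the pale wood finish sample board, number 3 from the bottom of the pile of four. Plywood, 70 (x) by 110 (y) by 9 thick, about 60 g, plywood-coloured edges, coloured face up with a 10 wide white label strip across it, 3 from its -y end. Its y axis lies along the tray's, +y toward the tray's empty end. The boards lie loose on each other, their ends up to 7 mm out of line at the start.
- board4_mid (a point): centre (half-way up) of the blue painted finish sample board, number 4 from the bottom of the pile of four. Plywood, 70 (x) by 110 (y) by 9 thick, about 60 g, plywood-coloured edges, coloured face up with a 10 wide white label strip across it, 3 from its -y end. Its y axis lies along the tray's, +y toward the tray's empty end. The boards lie loose on each other, their ends up to 7 mm out of line at the start.
- tape_measure: yellow tape measure, 62 x 85 x 37 mm, a bystander near the tray. Origin: centre of its underside.
- sanding_block: wooden sanding block, 62 x 113 x 31 mm, a bystander near the tray. Origin: centre of its underside.
- shellac_jar: amber jar with a grey lid, 67 across x 108 mm, a bystander near the tray. Origin: centre of its underside.

How it is judged:
At the end, for the whole second after the job is handed in: Each board's centre is 14 to 36 mm farther toward the empty end than that of the board just under it, and on top of it; the bottom one lies on the tray floor; all inside the tray, within 12 mm of its centre line, 0.20 rad of its direction, tilted under 0.30 rad, at rest (y of board2_mid in the frame of board1_mid between 0.014 and 0.036 m and z of board2_mid in the frame of board1_mid between 0.004 and 0.018 m and y of board3_mid in the frame of board2_mid between 0.014 and 0.036 m and z of board3_mid in the frame of board2_mid between 0.004 and 0.018 m and y of board4_mid in the frame of board3_mid between 0.014 and 0.036 m and z of board4_mid in the frame of board3_mid between 0.004 and 0.018 m and x of board1_mid in the frame of tray between -0.012 and 0.012 m and y of board1_mid in the frame of tray between -0.12 and 0.12 m and angle between the y axis of each of board1_mid, board2_mid, board3_mid, board4_mid and the y axis of tray, either way round below 0.2 rad and angle between each of board1_mid, board2_mid, board3_mid, board4_mid's own z axis and vertical below 0.3 rad and linear speed of each of board1, board2, board3, board4 below 0.01 m/s and x of board2_mid in the frame of tray between -0.012 and 0.012 m and y of board2_mid in the frame of tray between -0.12 and 0.12 m and x of board3_mid in the frame of tray between -0.012 and 0.012 m and y of board3_mid in the frame of tray between -0.12 and 0.12 m and x of board4_mid in the frame of tray between -0.012 and 0.012 m and y of board4_mid in the frame of tray between -0.12 and 0.12 m and height (world z) of board1_mid below 0.018 m); the robot touches nothing.
It fails at once if a board is lifted off the pile (raised more than about 25 mm) (height (world z) of board1_mid above 0.0375 m or height (world z) of board2_mid above 0.0465 m or height (world z) of board3_mid above 0.0555 m or height (world z) of board4_mid above 0.0645 m).
It fails at once if a bystander (tape measure, sanding block, jar) is moved more than 20 mm (distance of any of tape_measure, sanding_block, shellac_jar from where it was at the start of the episode above 0.02 m).
It also fails if it takes over 37 s, if anything falls off the work surface, if the arm or the gripper's body presses on something with over 40 N, if the wrist force passes 120 N, or if a joint passes its speed limit or range.

ROBOT

A 6-joint arm with a two-finger parallel gripper is mounted at the origin on a cart in front of the work surface, level with it; the furniture and walls round the work are solid. World frame = base frame: x ahead of the robot, y to its left, z up, the work surface at z = 0. Lengths are in m, angles in rad, forces in N, time in s.
With the tool pointing down it reaches from about 0.425 to 0.95 m from the base axis. Payload 3.5 kg.
Tool frame: the origin (TCP) lies midway between the tips of the shut fingers; the grasp point (between the pads) lies grasp_offset behind it (grasp_offset is the distance from the TCP to the grasp point, in m); z points along the fingers, y is the direction in which the jaws open and shut (so a half turn about z gives the same grasp; the last joint's range is limited). The gripper opens to 85 mm and grips with 20 to 120 N. Pads are 22 mm wide; open, the fingers measure 114 mm over their backs; the gripper's body (76 mm by 85 mm) begins 54 mm behind the grasp point. The pads swing forward as they close: fully open they stand 13 mm farther back than shut.
Start: joints at [1.085, 0.286, 1.577, -0, 1.279, -0.15], TCP at [0.222, 0.637, 0.196] pointing down, gripper open.
Joint ranges: [-2.77, 2.77], [-0.9, 2.22], [0.21, 2.48], [-1.53, 4.67], [0.24, 2.81], [-2.84, 2.84]. Speed limits (rad/s): [2.79, 2.79, 3.14, 3.14, 3.14, 3.14].

INTERFACE

Orientations are given as a unit quaternion [x, y, z, w].
In Python, from plant import * gives the robot as it stands.
- The arm moves only by the tool jog_arm, never from a script. Its argument "targets" is text: rows parted by semicolons, each of 7 numbers parted by spaces: the shift along the world's x, y, z in mm, then the turn, a rotation vector about the world's x, y, z in degrees, then the gripper's target within -1 to 1 (fully open at 1, half-way at 0, shut at -1). A call has 1 to 10 rows; each row shifts and turns the pose as measured when the row begins; what a row does not reach is not made up. A row lasts 1/12 s, in which the tool goes at most 41.7 mm and 7.16 degrees, less where a joint would pass 70% of its speed; a pose out of reach is approached as far as the arm can. A call with a gripper value outside its range is refused whole. The fingers move at their own pace and stop on an object; "force" is the grip in N (left out, the last holds). Time passes only in rows, so rows that do not move let the fingers close. It gives the time, the measured TCP pose, the force and the opening at its end, in the units of the state.
- get_state(): the state, without advancing time (a new reading comes with each control period).
- read_camera(name): name is "side" or "top"; returns a dict with "pixels" (400x640x3 uint8, blue, green, red), "mtx" (3x3 intrinsics, pixels), "world_from_camera" (4x4, takes a point from camera to world coordinates). Camera axes: x right, y up, looking along -z (the intrinsics and any distortion apply to the point x, -y, -z); pixel columns grow to the right and rows downward; lengths in m; the calibration is good to about 2 mm. A picture is of the moment at which its call begins. There is no depth.
- sign_off(): hands the job in, once; it reports no verdict.
Trained networks look in a picture, given as the dict that the camera call returned (one of the last four; its "shot" number tells which), for a name from the list of things; names that differ only in an ending like _2 or _b are one class to them, and where a whole thing is asked for, a point or a joint stands for the part that bears it (a point fixed in the world has none). Each returns a list of dicts, best first, with "p" (0 to 1); they miss things now and then, are a little off and sometimes report something else, mostly with a low value. They report only what shows in the picture. A call takes as long as a camera call.
- spot_in(target, picture): "uv" ([column, row] in pixels, amid what is visible of it).
- silhouettes(target, picture): "mask" (400x640 bool, what is visible of it) and "uv" ([column, row] in pixels, amid what is visible of it).
- mark_of(target, picture): "uv" ([column, row] in pixels: a listed point, or the origin of a listed thing).
The state is a dict: "time": time; "qpos": joint angles; "dq": joint speeds; "joint_efforts": joint torques, N m; "eef_pos": TCP position; "tcp_rot": TCP orientation; "contact_force": force on the tool from outside, world axes, zero at the start; "wrist_torque": the same for the moment, N m; "opening": opening from 0.0 (shut) to 1.0 (fully open).
Only numpy, scipy, OpenCV 4.12 (cv2) and the standard library are available. Lean on these libraries where they do the work, as an engineer would, in place of code of your own. Each camera call takes 0.05 s, during which the arm holds its last target.

## Working session

There is one attempt and no reset: what is moved stays moved. The work goes in short steps, Python scripts to look and compute and a tool call to move; the robot and the scene stay as the last step left them, time stands still between calls to the robot, and variables do not carry over. Pictures are saved under pics/ and viewed, and the job is handed in when it is done.

Besides the shell and the picture viewer there is one more tool, called in YAML: its name, and indented under it one key for each argument. jog_arm: Moves the arm, as the interface text tells. Its arguments: {"type":"object","properties":{"targets":{"type":"string"},"force":{"type":"number"}},"required":["targets"]}

```bash
mkdir -p pics; ls
python3 - <<'E'
from plant import *
import cv2
s=get_state();print(s)
for n in("side","top"):
    p=read_camera(n);cv2.imwrite(f"pics/{n}0.png",p["pixels"]);print(n,p["mtx"].tolist(),p["world_from_camera"].round(4).tolist(),p.keys())
    for t in["tray","board1_mid","board2_mid","board3_mid","board4_mid","tape_measure","sanding_block","shellac_jar"]:
        print(t,[(m["p"],m["uv"]) for m in mark_of(t,p)[:2]])
E
```

```text
pics
{'time': 0.0, 'qpos': array([ 1.08502536e+00,  2.87171924e-01,  1.57818257e+00,  1.99990620e-05,
        1.27861726e+00, -1.49993199e-01]), 'dq': array([-0.00067377, -0.00230701,  0.00039013, -0.00079072,  0.00330329,
        0.0004402 ]), 'joint_efforts': array([ 6.22886510e-04, -4.05962956e+01, -2.92635745e+01, -2.02711618e-05,
        5.59736291e-03, -5.98473676e-06]), 'eef_pos': array([0.22202571, 0.63665102, 0.1950401 ]), 'tcp_rot': array([ 1.67104022e-01,  9.85938553e-01, -1.12695818e-03, -3.80892109e-04]), 'contact_force': array([0.16110102, 0.22345298, 0.24098713]), 'wrist_torque': array([-0.04427415,  0.01248337,  0.05896523]), 'opening': 0.9974103711671843}
side [[497.5418683339913, 0.0, 307.58495965118175], [0.0, 497.5418683339913, 202.57187044325144], [0.0, 0.0, 1.0]] [[0.8276, 0.3479, -0.4406, -0.0299], [-0.5612, 0.5346, -0.6319, -0.7292], [0.0157, 0.7702, 0.6377, 0.8126], [0.0, 0.0, 0.0, 1.0]] dict_keys(['pixels', 'mtx', 'world_from_camera', 'shot'])
tray []
board1_mid [(0.43, [260.5, 173.6])]
board2_mid [(0.37, [279.3, 236.6])]
board3_mid [(0.49, [258.9, 171.1])]
board4_mid [(0.95, [259.0, 169.6]), (0.45, [280.2, 238.7])]
tape_measure [(0.74, [279.8, 238.3])]
sanding_block [(0.89, [318.5, 262.3])]
shellac_jar [(0.81, [362.6, 284.9])]
top [[471.6970685408287, 0.0, 323.0666934213506], [0.0, 471.6970685408287, 195.0279762781262], [0.0, 0.0, 1.0]] [[0.0047, 0.9994, -0.0338, 0.4274], [-1.0, 0.0048, 0.0027, 0.0092], [0.0029, 0.0338, 0.9994, 0.9888], [0.0, 0.0, 0.0, 1.0]] dict_keys(['pixels', 'mtx', 'world_from_camera', 'shot'])
tray []
board1_mid []
board2_mid []
board3_mid []
board4_mid [(0.55, [216.3, 185.0])]
tape_measure [(0.64, [322.3, 221.1])]
sanding_block [(0.78, [380.9, 204.4])]
shellac_jar [(0.71, [429.8, 189.6])]
```

View pics/side0.png

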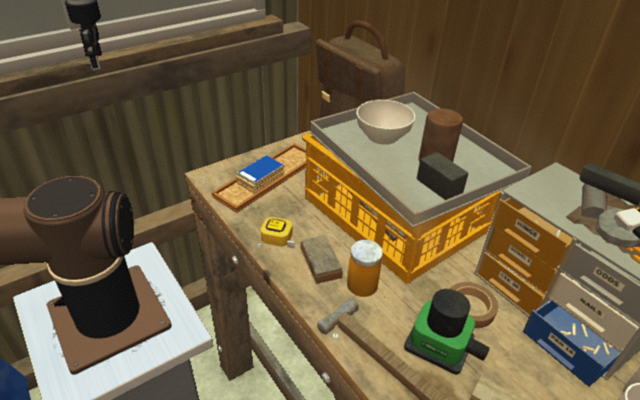

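View pics/top0.png

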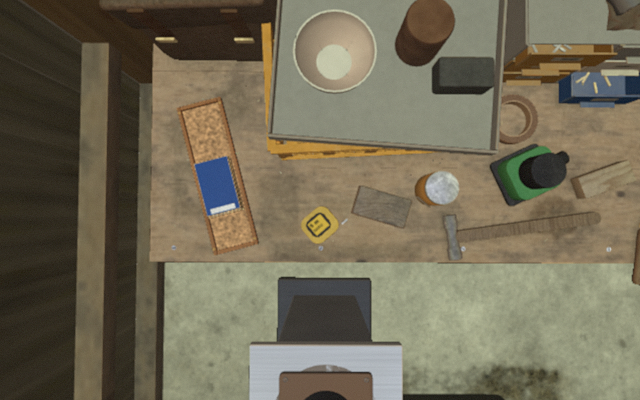

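Side view: blue board on top at about (259,170), with the pile in the tray. Top view: tray from (237,250) at the near end to (200,98) at the far end, with the label at (224,209). I'll zoom in for accurate poses.

Run:
```python
import cv2
t=cv2.imread("pics/top0.png")[90:260,165:275];cv2.imwrite("pics/top0z.png",cv2.resize(t,None,fx=3.5,fy=3.5,interpolation=cv2.INTER_CUBIC))
s=cv2.imread("pics/side0.png")[135:220,200:320];cv2.imwrite("pics/side0z.png",cv2.resize(s,None,fx=6,fy=6,interpolation=cv2.INTER_CUBIC))
```

```text
(no output)
```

View pics/top0z.png

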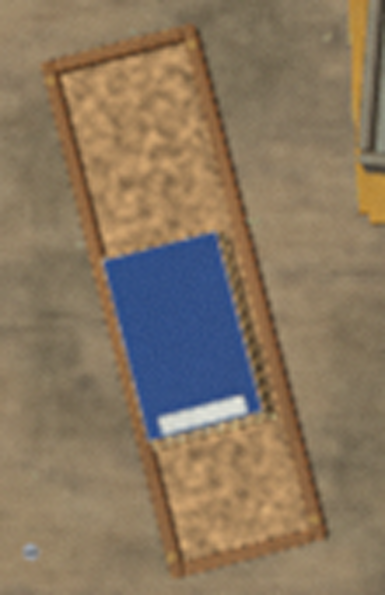

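View pics/side0z.png

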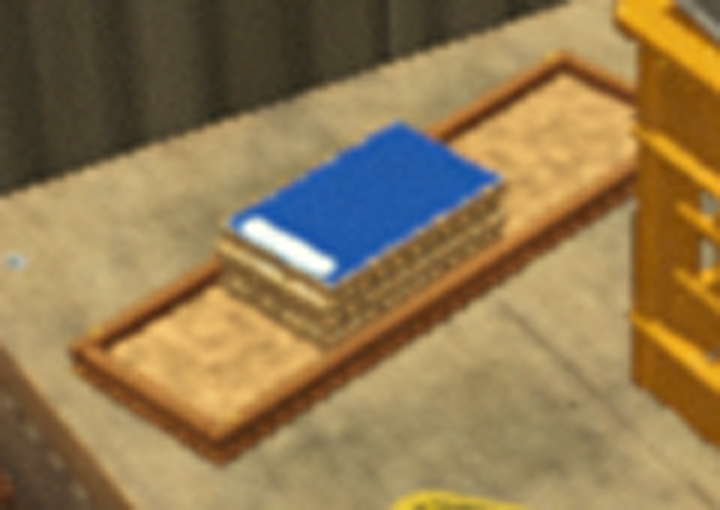

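```bash
cat > h.py <<'E'
import numpy as np
from scipy.optimize import least_squares
CAM={"side":(np.array([[497.5418683,0,307.584960],[0,497.5418683,202.57187],[0,0,1]]),np.array([[0.8276,0.3479,-0.4406,-0.0299],[-0.5612,0.5346,-0.6319,-0.7292],[0.0157,0.7702,0.6377,0.8126],[0,0,0,1]])),
"top":(np.array([[471.697,0,323.06669],[0,471.697,195.02798],[0,0,1]]),np.array([[0.0047,0.9994,-0.0338,0.4274],[-1.0,0.0048,0.0027,0.0092],[0.0029,0.0338,0.9994,0.9888],[0,0,0,1]]))}
def proj(n,P):
    K,T=CAM[n];P=np.atleast_2d(P);c=(P-T[:3,3])@T[:3,:3]
    q=np.c_[c[:,0],-c[:,1],-c[:,2]]@K.T
    return q[:,:2]/q[:,2:]
def ray(n,uv,z):
    K,T=CAM[n];d=np.linalg.inv(K)@[uv[0],uv[1],1];d=T[:3,:3]@[d[0],-d[1],-d[2]];o=T[:3,3]
    return o+d*(z-o[2])/d[2]
def cvt(l,o,s): return (np.array(l)+.5)/s-.5+np.array(o)
E
python3 - <<'E'
from h import *
tt=cvt([(45,65),(195,27),(326,537),(178,575)],(165,90),3.5)
bt=cvt([(104,262),(217,233),(260,409),(150,439)],(165,90),3.5)
ts=cvt([(565,55),(220,437),(75,350)],(200,135),6)
bs=cvt([(400,123),(502,180),(330,283),(230,225)],(200,135),6)
for n,T,B in(("top",tt,bt),("side",ts,bs)):
    print(n,"tray");print(np.array([ray(n,p,.018) for p in T]).round(4)[:,:2])
    print("board");print(np.array([ray(n,p,.044) for p in B]).round(4)[:,:2])
def rect(p,w,l,z,idx):
    c=np.array([[-w,l],[w,l],[w,-l],[-w,-l]])/2
    ct,st=np.cos(p[2]),np.sin(p[2]);  # yaxis dir = angle
    Y=np.array([ct,st]);X=np.array([st,-ct])
    return np.array([np.r_[np.array(p[:2])+a*X+b*Y,z] for a,b in c[idx]])
a4=[0,1,2,3]
for nm,w,l,z,T,S,si in(("tray",.094,.316,.018,tt,ts,[0,2,3]),("board",.07,.11,.044,bt,bs,a4)):
    for use in("both","top","side"):
        def f(p):
            r=[]
            if use!="side": r.append((proj("top",rect(p,w,l,z,a4))-T).ravel())
            if use!="top": r.append((proj("side",rect(p,w,l,z,si))-S).ravel())
            return np.concatenate(r)
        s=least_squares(f,[.45,.22,.2]);print(nm,use,s.x.round(4),np.abs(s.fun).max().round(2))
E
```

```text
top tray
[[0.6386 0.3088]
 [0.6617 0.2204]
 [0.361  0.14  ]
 [0.3384 0.2264]]
board
[[0.5194 0.2653]
 [0.5364 0.2007]
 [0.4356 0.1749]
 [0.4181 0.2376]]
side tray
[[0.6364 0.3031]
 [0.3611 0.1387]
 [0.3364 0.2231]]
board
[[0.5206 0.2624]
 [0.5359 0.1992]
 [0.4347 0.1747]
 [0.4188 0.2346]]
tray both [0.5003 0.2234 0.2644] 1.58
tray top [0.5    0.2239 0.2638] 1.57
tray side [0.5004 0.2212 0.2623] 1.12
board both [0.4777 0.2193 0.2585] 1.92
board top [0.4774 0.2196 0.2602] 1.64
board side [0.4779 0.2183 0.2538] 1.69
```

Both cameras agree to 1–3 mm: the tray is centred at (0.500, 0.223) and points 0.264 rad from x. The blue board's near end is at about (0.425, 0.205). The plan is to push the near ends with the shut, vertical fingers. With the tip at board 2 level all three upper boards move, then I push from board 3 level, then board 4.

jog_arm:
  targets: "15 -37 0 0 0 3 -1;15 -37 0 0 0 3 -1;15 -37 0 0 0 3 -1;15 -37 0 0 0 3 -1;15 -37 0 0 0 3 -1;15 -37 -5 0 0 3 -1;15 -37 -5 0 0 3 -1;15 -37 -5 0 0 3 -1;15 -37 -5 0 0 3 -1;15 -37 -5 0 0 3 -1"
  force: 20

```text
time: 1.73
eef_pos: [0.3727, 0.2595, 0.1715]
tcp_rot: [-0.114, 0.994, 0.003, 0.003]
contact_force: [0.5, 0.8, -1.1]
opening: 0.001
```

jog_arm:
  targets: "10 -22 -20 0 0 1 -1;9 -22 -20 0 0 1 -1;8 -19 -20 0 0 0 -1;0 0 -20 0 0 0 -1;0 0 0 0 0 0 -1"

```text
time: 2.15
eef_pos: [0.4045, 0.1867, 0.0919]
tcp_rot: [-0.128, 0.992, 0.002, 0.008]
contact_force: [-1.6, -0.7, -0.9]
opening: -0.003
```

```bash
cat > look.py <<'E'
import sys
from plant import *
import cv2
from h import *
n=sys.argv[1]
o,s=((165,90),4),((180,100),5)
p=read_camera("top");t=p["pixels"][90:260,165:275];t=cv2.resize(t,None,fx=3.5,fy=3.5,interpolation=cv2.INTER_CUBIC)
q=read_camera("side");u=q["pixels"][120:220,200:320];u=cv2.resize(u,None,fx=5.5,fy=5.5,interpolation=cv2.INTER_CUBIC) if 0 else cv2.resize(u,None,fx=3.4,fy=3.4,interpolation=cv2.INTER_CUBIC)
import numpy as np
h=max(t.shape[0],u.shape[0]);im=np.zeros((h,t.shape[1]+u.shape[1],3),np.uint8)
im[:t.shape[0],:t.shape[1]]=t;im[:u.shape[0],t.shape[1]:]=u
cv2.imwrite(f"pics/{n}.png",im);print(im.shape)
s=get_state();e=s["eef_pos"];d=e[:2]-np.array([.5003,.2232]);c,si=np.cos(.264),np.sin(.264)
print("t",s["time"],"tcp",e.round(4),"tray x",round(d@[si,-c],4),"tray y",round(d@[c,si],4),"F",s["contact_force"].round(1),"rot",s["tcp_rot"].round(4))
E
python3 look.py a1
```

```text
(595, 793, 3)
t 2.25 tcp [0.4069 0.1882 0.0955] tray x 0.0094 tray y -0.0993 F [ 0.1  0.2 -0.6] rot [-0.1285  0.9916  0.0027  0.0108]
```

View pics/a1.png

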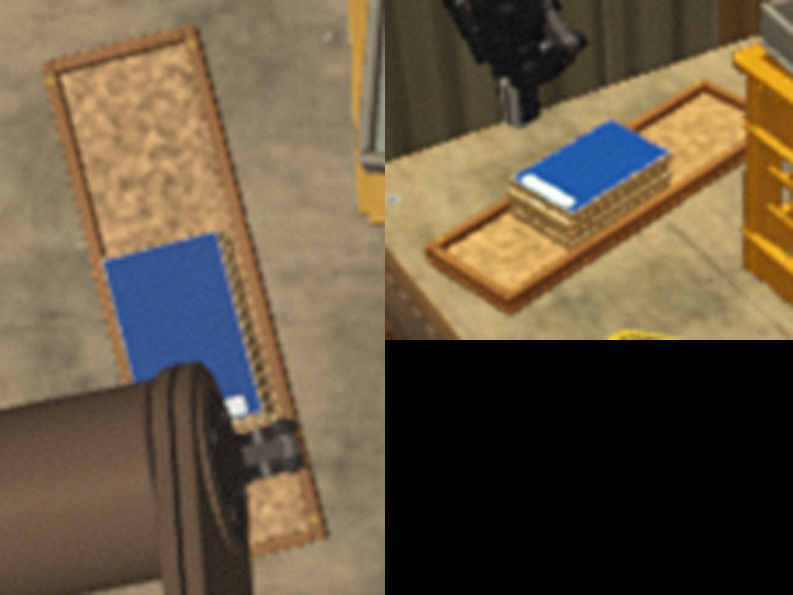

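jog_arm:
  targets: "-5 5 0 0 0 0 -1;-4 4 0 0 0 0 -1;0 0 -20 0 0 0 -1;0 0 -20 0 0 0 -1;0 0 -15 0 0 0 -1;0 0 0 0 0 0 -1;0 0 0 0 0 0 -1"

```text
time: 2.83
eef_pos: [0.4025, 0.2062, 0.0508]
tcp_rot: [-0.133, 0.991, 0.005, 0.022]
contact_force: [0.0, -0.0, -0.3]
opening: -0.004
```

```bash
python3 look.py a2; python3 -c "
from plant import *
print(get_state()['qpos'].round(2))"
```

```text
(595, 793, 3)
t 2.9333 tcp [0.4028 0.2059 0.0511] tray x -0.0088 tray y -0.0986 F [ 0.8  0.1 -0.1] rot [-0.1332  0.9908  0.0046  0.0219]
[ 0.24 -0.06  2.25  0.01  0.91 -1.6 ]
```

View pics/a2.png

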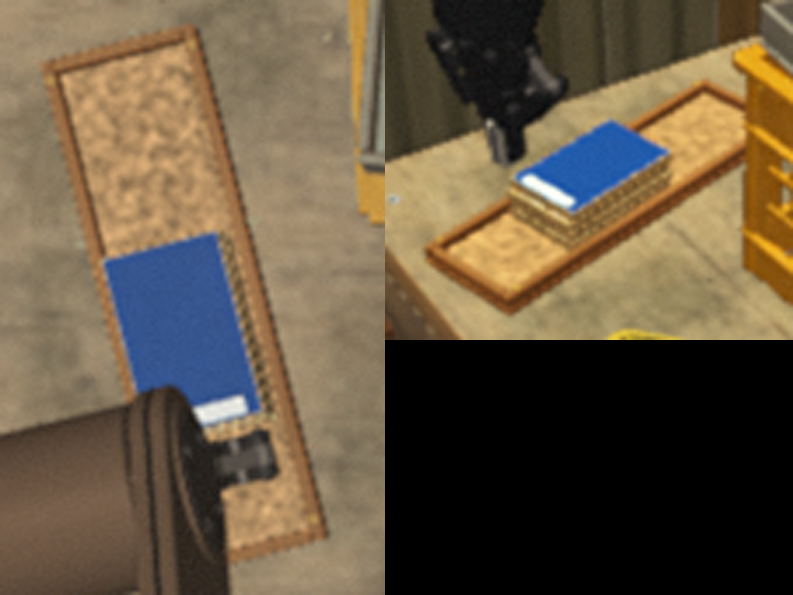

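jog_arm:
  targets: "-3 -5 0 -1 2 0 -1;-2 -3 0 -0.5 2 0 -1;0 0 -10 0 0 0 -1;0 0 0 0 0 0 -1"

```text
time: 3.27
eef_pos: [0.4007, 0.1997, 0.0458]
tcp_rot: [-0.134, 0.991, -0.003, -0.011]
contact_force: [-1.4, -0.3, -1.1]
opening: -0.0
```

```bash
python3 look.py a3
```

```text
(595, 793, 3)
t 3.3667 tcp [0.4017 0.1999 0.047 ] tray x -0.0033 tray y -0.1013 F [0.2 1.  0.7] rot [-0.1344  0.9909 -0.0034 -0.0095]
```

View pics/a3.png

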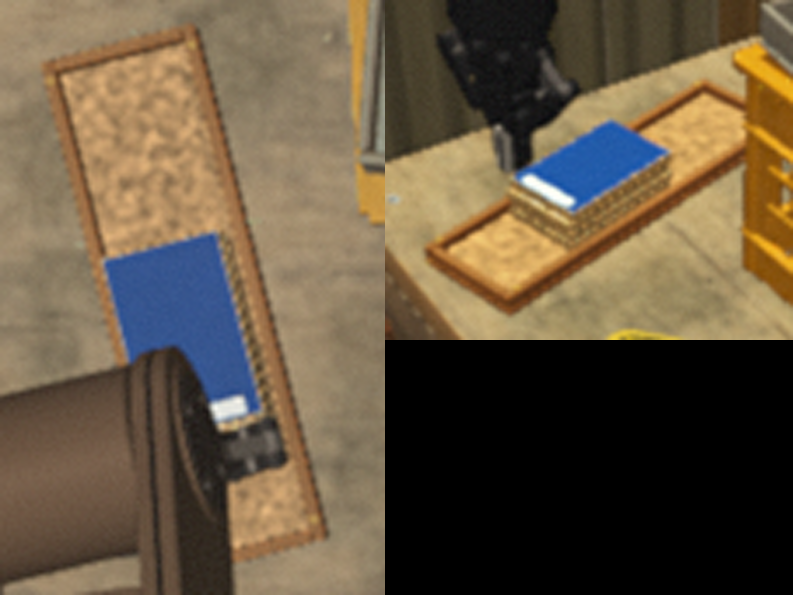

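Run:
```python
from h import *
e=np.array([.4017,.1999,.047]);Y=np.array([np.cos(.264),np.sin(.264),0]);X=np.array([Y[1],-Y[0],0])
for a,b in((0,0),(-.0145,-.011),(.0145,-.011),(.0145,.011),(-.0145,.011)):
    p=proj("side",e+a*X+b*Y)[0];print(a,b,((p+.5-[200,120])*3.4+[385,0]).round(0))
```

```text
0 0 [517. 206.]
-0.0145 -0.011 [493. 205.]
0.0145 -0.011 [519. 221.]
0.0145 0.011 [541. 207.]
-0.0145 0.011 [514. 192.]
```

jog_arm:
  targets: "-3 -1 0 0 0 0 -1;0 0 -12 0 0 0 -1;0 0 -8 0 0 0 -1;0 0 0 0 0 0 -1;0 0 0 0 0 0 -1"

```text
time: 3.78
eef_pos: [0.3983, 0.1992, 0.0274]
tcp_rot: [-0.135, 0.991, -0.003, -0.008]
contact_force: [0.5, -0.5, 0.0]
opening: -0.002
```

```bash
python3 look.py a4
```

```text
(595, 793, 3)
t 3.8833 tcp [0.3985 0.1993 0.0276] tray x -0.0034 tray y -0.1045 F [0.3 0.6 0.2] rot [-0.1346  0.9909 -0.0031 -0.0077]
```

View pics/a4.png

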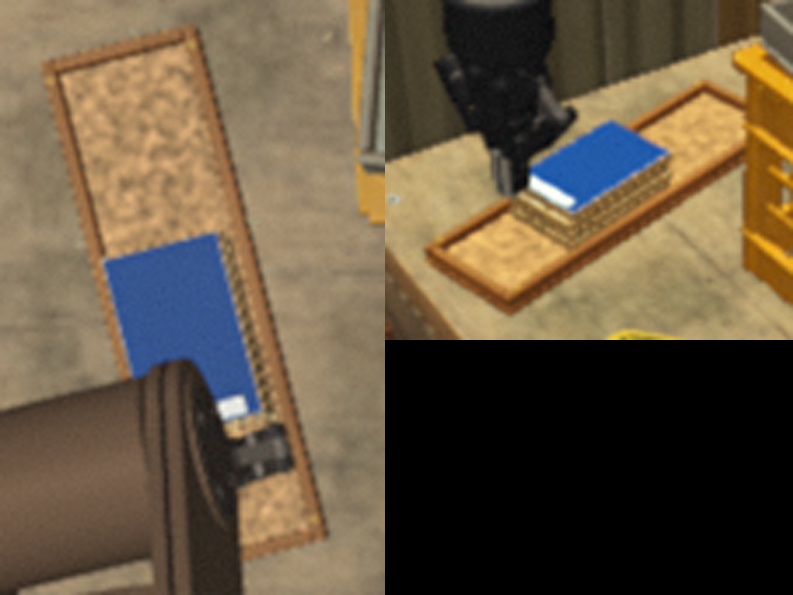

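Run:
```python
from plant import *
import cv2
from h import *
p=read_camera("side");q=read_camera("top")
e=get_state()["eef_pos"]
im=cv2.resize(p["pixels"][120:210,210:300],None,fx=8,fy=8,interpolation=cv2.INTER_CUBIC)[:590]
Y=np.array([np.cos(.264),np.sin(.264),0]);X=np.array([Y[1],-Y[0],0])
def d(im,n,P,o,f,col):
    uv=(proj(n,P)[0]+.5-o)*f; cv2.circle(im,tuple(int(v) for v in uv),3,col,-1)
for z in(0,.02,.04,.06,.1):d(im,"side",e+[0,0,z],[210,120],8,(0,0,255))
tr=np.array([.5003,.2232,0])
for a,b in((-.047,-.158),(.047,-.158)):d(im,"side",tr+a*X+b*Y+[0,0,.018],[210,120],8,(0,255,0))
for a,b in((-.035,-.078),(.035,-.078)):d(im,"side",tr+a*X+b*Y+[0,0,.044],[210,120],8,(0,255,0))
cv2.imwrite("pics/z1.png",im)
t=cv2.resize(q["pixels"][170:260,190:290],None,fx=6,fy=6,interpolation=cv2.INTER_CUBIC)
for z in(0,.04,.1):d(t,"top",e+[0,0,z],[190,170],6,(0,0,255))
cv2.imwrite("pics/z2.png",t)
```

```text
(no output)
```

View pics/z1.png

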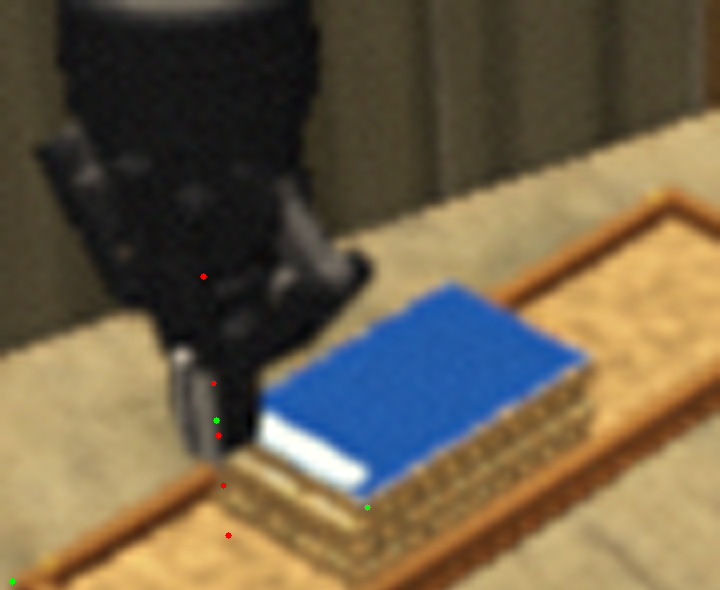

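View pics/z2.png

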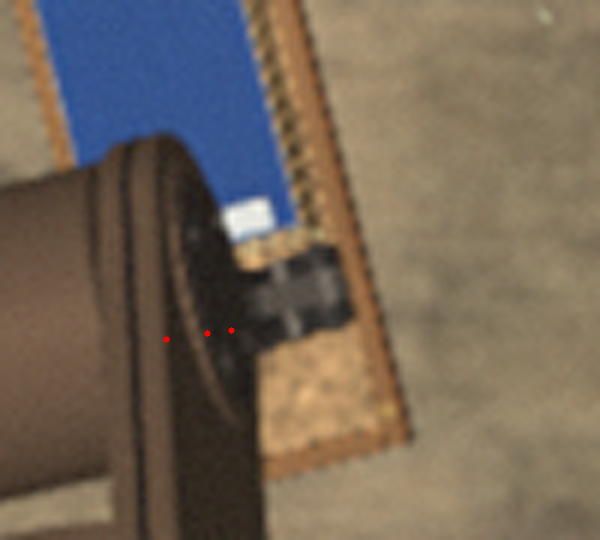

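Run:
```python
from h import *
import plant;print([k for k in dir(plant) if not k.startswith('_')], getattr(plant,'grasp_offset',None))
a=np.array([255.3,153.3]);b=np.array([243,217])   # right knuckle tip side/top guess
f=lambda p:np.r_[proj("side",p)[0]-a,proj("top",p)[0]-b]
s=least_squares(f,[.4,.2,.1]);print(s.x,s.fun)
for z in (.0276,.044,.05,.0576,.065): print(z,ray("side",(236,177.3),z).round(4))
```

```text
['Unreachable', 'get_state', 'grasp_offset', 'mark_of', 'read_camera', 'sign_off', 'silhouettes', 'spot_in'] 0.0187
[0.41938749 0.14644761 0.15294519] [-2.88037136 -0.12919249  1.11677397 -1.85394657]
0.0276 [0.4133 0.2374 0.0276]
0.044 [0.404  0.2172 0.044 ]
0.05 [0.4006 0.2098 0.05  ]
0.0576 [0.3963 0.2004 0.0576]
0.065 [0.3922 0.1913 0.065 ]
```

The visible fingertip at zoom (210,458) projects about 30 mm above the reported TCP. I'll test this by touch, lowering to board 2 level and moving forward a little.

jog_arm:
  targets: "0 0 -7 0 0 0 -1;0 0 0 0 0 0 -1;6 1.6 0 0 0 0 -1;6 1.6 0 0 0 0 -1;3 0.8 0 0 0 0 -1;0 0 0 0 0 0 -1"

```text
time: 4.48
eef_pos: [0.4167, 0.204, 0.0213]
tcp_rot: [-0.134, 0.991, -0.003, -0.006]
contact_force: [-0.0, 0.8, 0.3]
opening: 0.003
```

```bash
python3 look.py a5
```

```text
(595, 793, 3)
t 4.5833 tcp [0.4161 0.2039 0.0211] tray x -0.0033 tray y -0.0863 F [0.4 0.2 1.1] rot [-0.1345  0.9909 -0.003  -0.0062]
```

View pics/a5.png

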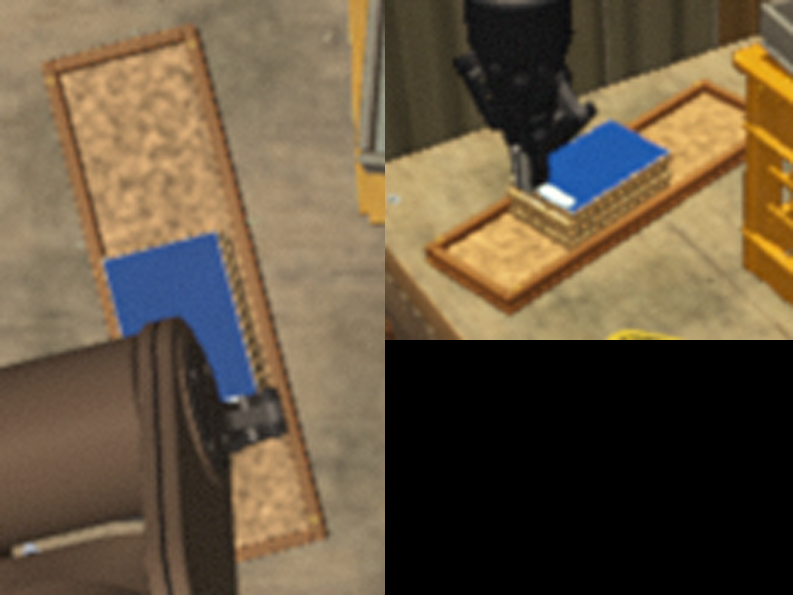

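No contact, and the finger occludes the label at composite (520,190), so the real tip is still above the blue board. I'll find the true tip height by touching down gently on the blue board, whose top is at 44 mm.

jog_arm:
  targets: "7 2 0 0 0 0 -1;7 2 0 0 0 0 -1;5 1 0 0 0 0 -1;0 0 0 0 0 0 -1;0 0 -2 0 0 0 -1;0 0 0 0 0 0 -1"

```text
time: 5.08
eef_pos: [0.4375, 0.2095, 0.0191]
tcp_rot: [-0.135, 0.991, -0.003, -0.006]
contact_force: [-0.6, 0.6, 0.1]
opening: -0.004
```

jog_arm:
  targets: "0 0 -2 0 0 0 -1;0 0 0 0 0 0 -1"

```text
time: 5.25
eef_pos: [0.4371, 0.2094, 0.0167]
tcp_rot: [-0.135, 0.991, -0.003, -0.006]
contact_force: [0.3, -0.2, -0.8]
opening: 0.0
```

jog_arm:
  targets: "0 0 -2 0 0 0 -1;0 0 0 0 0 0 -1"

```text
time: 5.42
eef_pos: [0.4366, 0.2093, 0.0142]
tcp_rot: [-0.135, 0.991, -0.003, -0.007]
contact_force: [0.7, 0.5, 0.4]
opening: 0.002
```

```bash
python3 look.py a6
```

```text
(595, 793, 3)
t 5.5167 tcp [0.4369 0.2094 0.0146] tray x -0.0032 tray y -0.0648 F [-0.5  0.1 -0.6] rot [-0.1346  0.9909 -0.003  -0.0063]
```

View pics/a6.png

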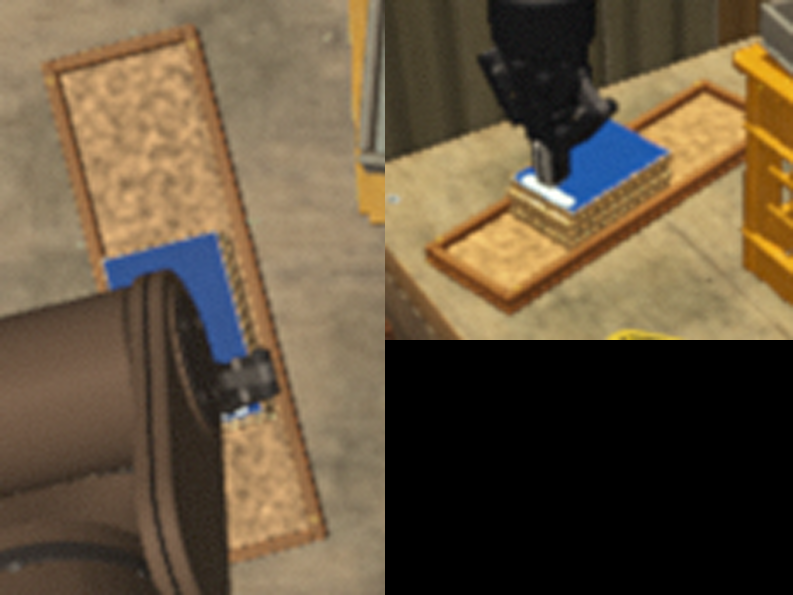

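jog_arm:
  targets: "0 0 -2 0 0 0 -1;0 0 0 0 0 0 -1"

```text
time: 5.68
eef_pos: [0.437, 0.2094, 0.0126]
tcp_rot: [-0.135, 0.991, -0.003, -0.006]
contact_force: [0.0, 0.1, 0.6]
opening: 0.001
```

jog_arm:
  targets: "0 0 -2 0 0 0 -1;0 0 0 0 0 0 -1"

```text
time: 5.85
eef_pos: [0.437, 0.2095, 0.0104]
tcp_rot: [-0.135, 0.991, -0.003, -0.006]
contact_force: [-0.1, 0.0, -0.2]
opening: 0.003
```

jog_arm:
  targets: "0 0 -2 0 0 0 -1;0 0 0 0 0 0 -1"

```text
time: 6.02
eef_pos: [0.4379, 0.2097, 0.0095]
tcp_rot: [-0.135, 0.991, -0.003, -0.005]
contact_force: [0.4, 0.6, -0.8]
opening: 0.003
```

jog_arm:
  targets: "0 0 -3 0 0 0 -1;0 0 0 0 0 0 -1"

```text
time: 6.18
eef_pos: [0.4389, 0.21, 0.0101]
tcp_rot: [-0.135, 0.991, -0.003, -0.006]
contact_force: [0.1, 0.6, 0.3]
opening: 0.001
```

jog_arm:
  targets: "0 0 -3 0 0 0 -1;0 0 0 0 0 0 -1"

```text
time: 6.35
eef_pos: [0.4405, 0.2105, 0.0097]
tcp_rot: [-0.135, 0.991, -0.003, -0.005]
contact_force: [0.2, -0.3, -0.2]
opening: -0.004
```

Run:
```python
from plant import *
import cv2
from h import *
p=read_camera("side")
s=get_state();e=s["eef_pos"];print(s["time"],e,s["contact_force"],s["qpos"].round(4))
im=cv2.resize(p["pixels"][120:195,210:300],None,fx=8,fy=8,interpolation=cv2.INTER_CUBIC)
for z in(0,.01,.02,.03,.04,.05,.06):
    uv=(proj("side",np.r_[e[:2],z])[0]+.5-[210,120])*8;cv2.circle(im,tuple(int(v) for v in uv),3,(0,0,255),-1)
cv2.imwrite("pics/z3.png",im)
```

```text
6.4 [0.44072047 0.21052246 0.00956416] [ 0.61971494 -0.46462323 -0.35469175] [ 0.2405  0.1303  2.1434 -0.0064  0.878  -1.597 ]
```

View pics/z3.png

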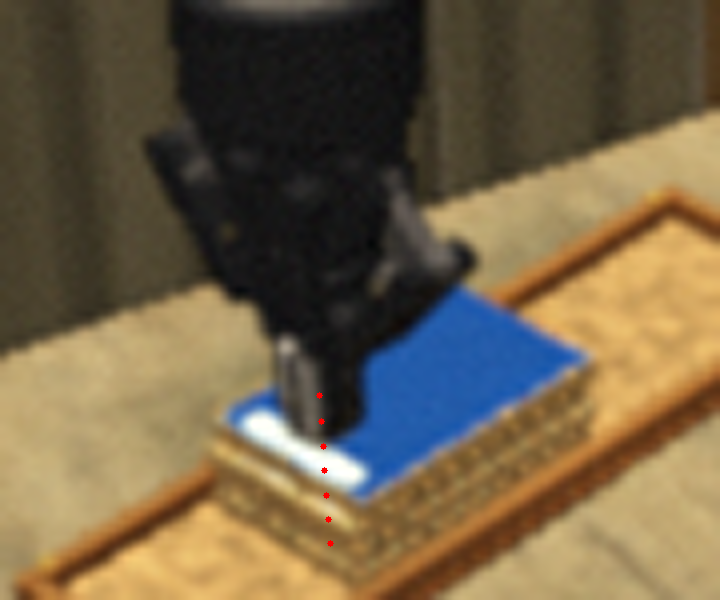

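Run:
```python
from plant import *
import cv2
from h import *
s=get_state();print(s["joint_efforts"].round(2),s["wrist_torque"])
im=cv2.imread("pics/side0.png")
im=cv2.resize(im[0:80,60:140],None,fx=7,fy=7,interpolation=cv2.INTER_CUBIC)
for z in(0,.01,.02,.03,.04,.05,.06):
    uv=(proj("side",[.222,.6367,.195+z])[0]+.5-[60,0])*7;cv2.circle(im,tuple(int(v) for v in uv),3,(0,0,255),-1)
cv2.imwrite("pics/z4.png",im)
```

```text
[ 3.000e-02 -2.777e+01 -2.232e+01 -1.000e-02  1.200e-01 -0.000e+00] [ 0.00738694 -0.0512159   0.01264623]
```

View pics/z4.png

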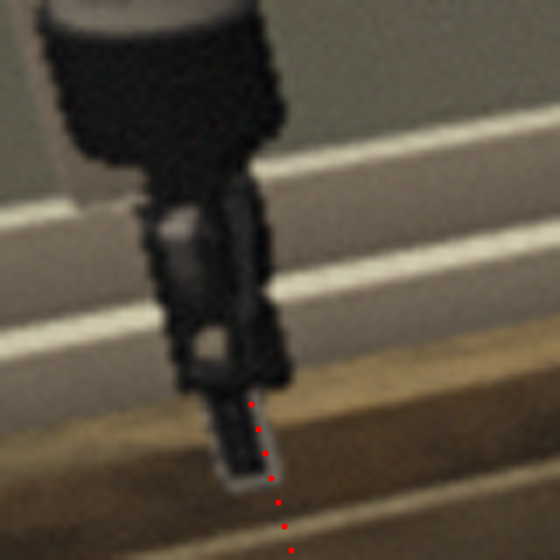

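jog_arm:
  targets: "0 0 -5 0 0 0 -1"

```text
time: 6.48
eef_pos: [0.4408, 0.2106, 0.0088]
tcp_rot: [-0.135, 0.991, -0.004, -0.007]
contact_force: [-24.3, -6.6, 63.4]
opening: 0.001
```

Run:
```python
from plant import *
s=get_state()
for k in s: print(k,s[k])
```

```text
time 6.4833
qpos [ 0.24083493  0.13494695  2.13995092 -0.00704036  0.88190998 -1.59685996]
dq [ 0.00536701  0.04974491 -0.05234409 -0.01028619  0.08428558  0.00270812]
joint_efforts [-1.81033429e+00 -3.73388998e+00 -1.19410971e+01  2.40171365e-01
 -6.31849587e+00 -4.39599089e-04]
eef_pos [0.44079836 0.21056901 0.00880084]
tcp_rot [-0.13528709  0.99077355 -0.00350012 -0.00727424]
contact_force [-24.3178425   -6.55659478  63.38508466]
wrist_torque [-1.24563039  4.20197905 -0.0597989 ]
opening 0.0006724683157272338
```

The touch gave contact at a reading of about 0.0095, so the real tip is about 34 mm above the reported z. From here I subtract 34 mm when setting tip heights. Next I back out and go down behind the pile to board 2 level (reading about -0.014).

jog_arm:
  targets: "0 0 8 0 0 0 -1;0 0 8 0 0 0 -1;-12 -3 0 0 0 0 -1;-12 -3 0 0 0 0 -1;-12 -3 0 0 0 0 -1;-12 -3 0 0 0 0 -1;0 0 0 0 0 0 -1;0 0 0 0 0 0 -1"

```text
time: 7.15
eef_pos: [0.3912, 0.198, 0.024]
tcp_rot: [-0.135, 0.991, -0.003, -0.007]
contact_force: [0.9, -0.1, 0.3]
opening: -0.0
```

```bash
python3 look.py a7
```

```text
(595, 793, 3)
t 7.25 tcp [0.3915 0.1981 0.0241] tray x -0.0041 tray y -0.1115 F [ 0.7 -0.  -0.3] rot [-0.135   0.9908 -0.0034 -0.0068]
```

View pics/a7.png

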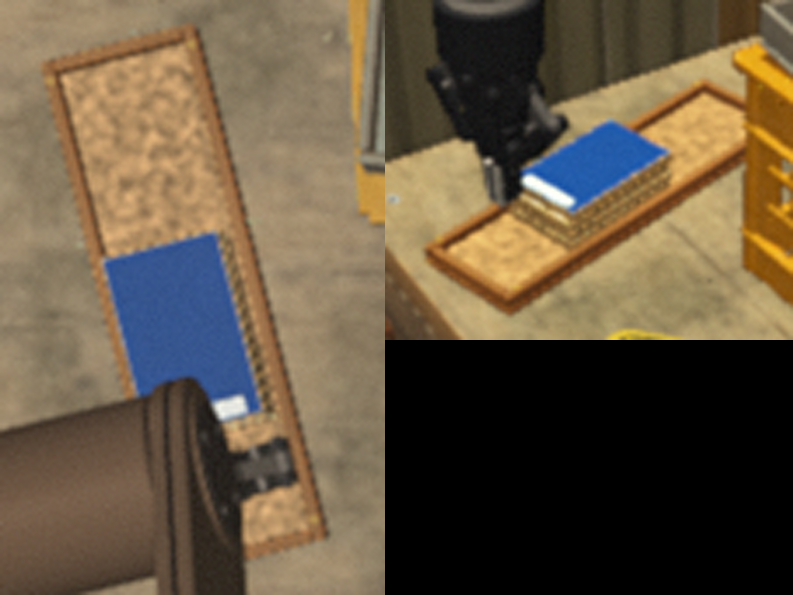

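jog_arm:
  targets: "0 0 -12 0 0 0 -1;0 0 -12 0 0 0 -1;0 0 -8 0 0 0 -1;0 0 0 0 0 0 -1;0 0 0 0 0 0 -1"

```text
time: 7.67
eef_pos: [0.3959, 0.1989, -0.0085]
tcp_rot: [-0.135, 0.991, -0.003, -0.005]
contact_force: [0.2, -0.3, 0.7]
opening: -0.001
```

```bash
python3 look.py a8
python3 - <<'E'
import cv2
from plant import *
p=read_camera("side")["pixels"]
cv2.imwrite("pics/z5.png",cv2.resize(p[120:195,210:300],None,fx=8,fy=8,interpolation=cv2.INTER_CUBIC))
E
```

```text
(595, 793, 3)
t 7.7667 tcp [ 0.3959  0.1989 -0.0082] tray x -0.0038 tray y -0.1071 F [-0.5 -0.3  0.4] rot [-0.1348  0.9909 -0.0031 -0.0043]
```

View pics/z5.png

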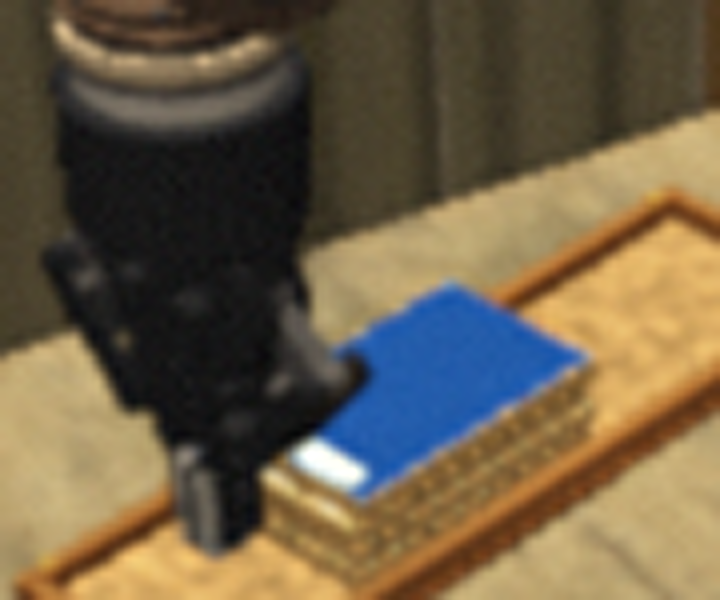

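jog_arm:
  targets: "0 0 -6 0 0 0 -1;0 0 0 0 0 0 -1;5 1.4 0 0 0 0 -1;5 1.4 0 0 0 0 -1;5 1.4 0 0 0 0 -1;4 1.1 0 0 0 0 -1;4 1.1 0 0 0 0 -1;4 1.1 0 0 0 0 -1;0 0 0 0 0 0 -1"

```text
time: 8.57
eef_pos: [0.4267, 0.2075, -0.013]
tcp_rot: [-0.135, 0.991, -0.003, -0.003]
contact_force: [-1.0, 0.4, -0.6]
opening: -0.0
```

```bash
python3 look.py a9
python3 - <<'E'
import cv2
from plant import *
p=read_camera("side")["pixels"]
cv2.imwrite("pics/z6.png",cv2.resize(p[120:195,210:300],None,fx=8,fy=8,interpolation=cv2.INTER_CUBIC))
E
```

```text
(595, 793, 3)
t 8.6667 tcp [ 0.4261  0.2074 -0.0131] tray x -0.0041 tray y -0.0757 F [ 0.3 -0.   0.5] rot [-0.1349  0.9909 -0.0031 -0.0035]
```

View pics/z6.png

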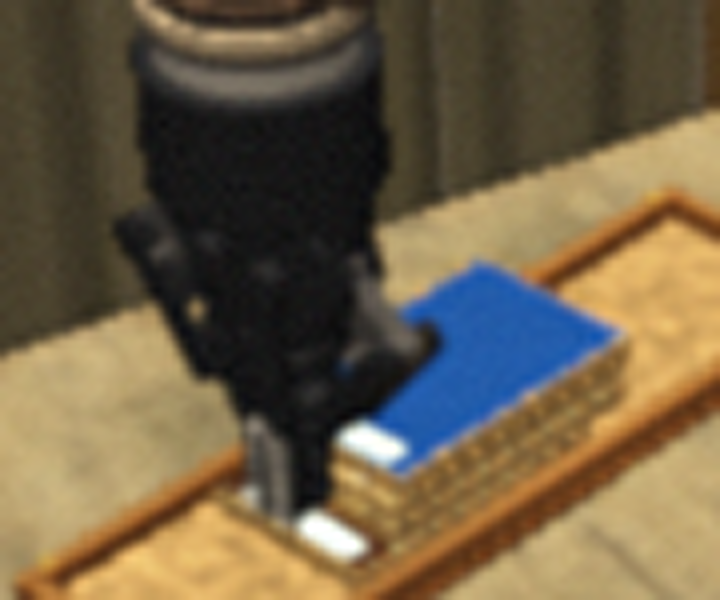

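```bash
cat > m.py <<'E'
from h import *
def tf(uv8,z,o=(210,120),f=8,n="side"):
    w=ray(n,cvt([uv8],o,f)[0],z);d=w[:2]-np.array([.5003,.2232]);c,s=np.cos(.264),np.sin(.264)
    return (np.array([d@[s,-c],d@[c,s]])*1000).round(1)
E
python3 -c "
from m import *
print('b4 before',tf((365,497),.044),'after',tf((402,473),.044))
print('b1 label far R',tf((370,545),.017),'near R',tf((338,560),.017),'b1 corner',tf((350,575),.017),'b1 NL',tf((232,497),.017))
print('finger tip', tf((275,515),.0215))
"
```

```text
b4 before [ 30.6 -74.8] after [ 30.4 -57.9]
b1 label far R [ 23.8 -67.7] near R [ 21.7 -80.1] b1 corner [ 30.2 -83. ] b1 NL [-28.2 -79.8]
finger tip [ -6.2 -81. ]
```

Run:
```python
import cv2
p=cv2.imread("pics/a9.png");print(p.shape)
cv2.imwrite("pics/a9c.png",cv2.resize(p[220:480,80:340],None,fx=2.2,fy=2.2))
```

```text
(595, 793, 3)
```

View pics/a9c.png

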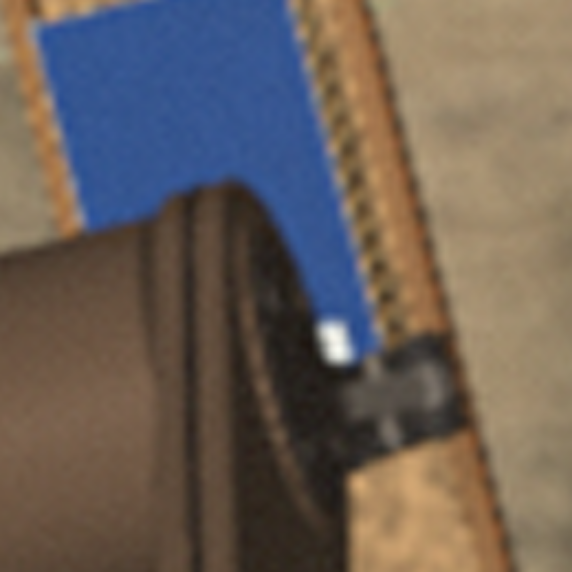

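Board 1's label is now exposed: its end is at about -82 mm and the ends of boards 2–4 are at about -60 mm in the tray frame. I'll push 3 mm more, back off, rise one board thickness, and push boards 3 and 4 by 25 mm.

jog_arm:
  targets: "3 0.8 0 0 0 0 -1;0 0 0 0 0 0 -1;-5 -1.4 0 0 0 0 -1;-3 -0.8 0 0 0 0 -1;0 0 5 0 0 0 -1;0 0 4 0 0 0 -1;0 0 0 0 0 0 -1;0 0 0 0 0 0 -1"

```text
time: 9.38
eef_pos: [0.4197, 0.2057, -0.003]
tcp_rot: [-0.135, 0.991, -0.003, -0.003]
contact_force: [-0.3, -0.0, -0.2]
opening: -0.003
```

```bash
python3 look.py a10
python3 - <<'E'
import cv2
from plant import *
p=read_camera("side")["pixels"]
cv2.imwrite("pics/z7.png",cv2.resize(p[120:195,210:300],None,fx=8,fy=8,interpolation=cv2.INTER_CUBIC))
E
```

```text
(595, 793, 3)
t 9.4833 tcp [ 0.4198  0.2057 -0.0031] tray x -0.0041 tray y -0.0823 F [ 0.2  0.3 -1. ] rot [-0.1349  0.9908 -0.003  -0.0033]
```

View pics/z7.png

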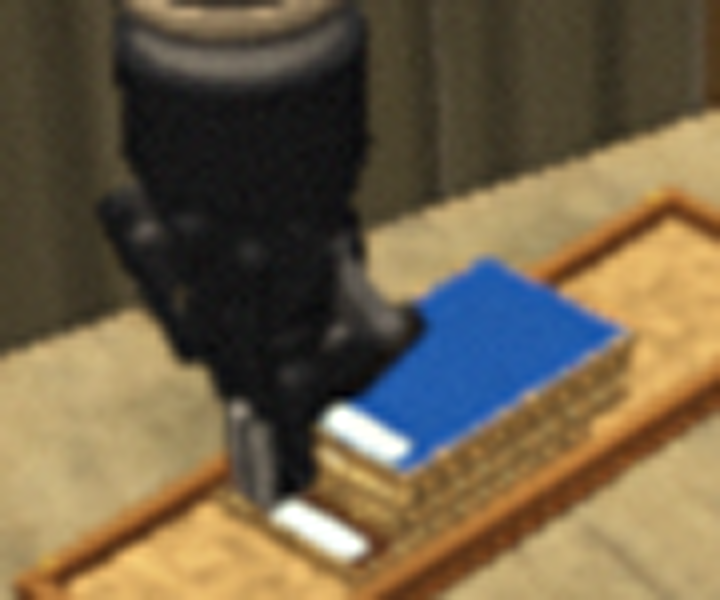

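jog_arm:
  targets: "0 0 -1 0 0 0 -1;5 1.4 0 0 0 0 -1;5 1.4 0 0 0 0 -1;5 1.4 0 0 0 0 -1;5 1.3 0 0 0 0 -1;5 1.3 0 0 0 0 -1;5 1.3 0 0 0 0 -1;0 0 0 0 0 0 -1;0 0 0 0 0 0 -1"

```text
time: 10.28
eef_pos: [0.4526, 0.2145, -0.0053]
tcp_rot: [-0.135, 0.991, -0.003, -0.005]
contact_force: [-0.6, -0.2, 0.1]
opening: 0.001
```

```bash
cat > look2.py <<'E'
import cv2,sys
from plant import *
p=read_camera("side")["pixels"]
cv2.imwrite(f"pics/{sys.argv[1]}.png",cv2.resize(p[120:195,210:300],None,fx=8,fy=8,interpolation=cv2.INTER_CUBIC))
E
python3 look.py a11; python3 look2.py z8
```

```text
(595, 793, 3)
t 10.3833 tcp [ 0.4525  0.2145 -0.0053] tray x -0.004 tray y -0.0485 F [-0.2  0.1 -0.4] rot [-0.1349  0.9908 -0.0032 -0.0048]
```

View pics/z8.png

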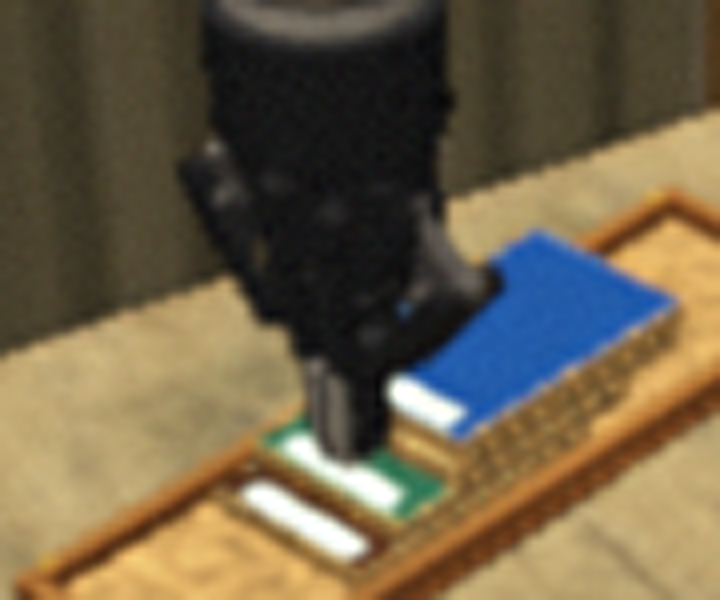

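Green's label is fully showing and boards 3 and 4 moved together. Now the same for board 4.

jog_arm:
  targets: "-5 -1.4 0 0 0 0 -1;-3 -0.8 0 0 0 0 -1;0 0 5 0 0 0 -1;0 0 5 0 0 0 -1;0 0 0 0 0 0 -1;0 0 0 0 0 0 -1"

```text
time: 10.93
eef_pos: [0.4426, 0.2119, 0.0059]
tcp_rot: [-0.135, 0.991, -0.003, -0.005]
contact_force: [0.2, -0.2, -0.1]
opening: 0.003
```

```bash
python3 look.py a12; python3 look2.py z9
```

```text
(595, 793, 3)
t 11.0333 tcp [0.4428 0.2119 0.0058] tray x -0.0041 tray y -0.0584 F [-0.2  0.3 -0.6] rot [-0.135   0.9908 -0.0032 -0.0045]
```

View pics/z9.png

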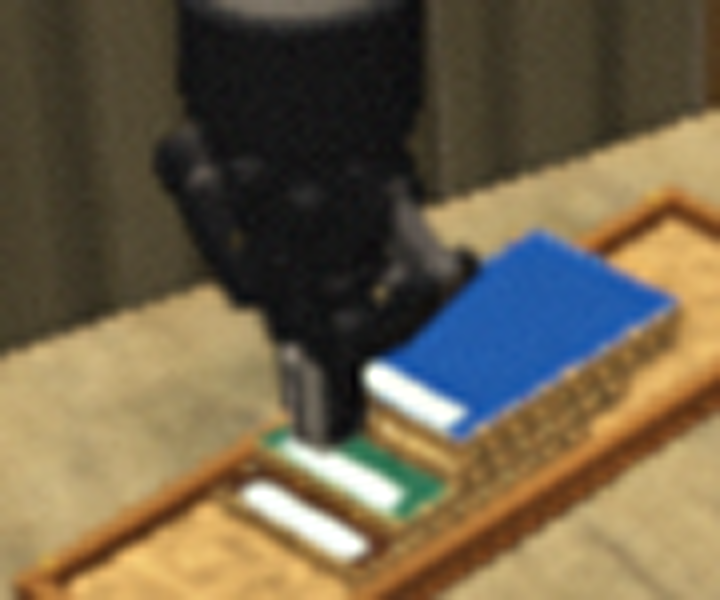

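jog_arm:
  targets: "0 0 -1.5 0 0 0 -1;5 1.4 0 0 0 0 -1;5 1.4 0 0 0 0 -1;5 1.4 0 0 0 0 -1;5 1.3 0 0 0 0 -1;5 1.3 0 0 0 0 -1;6 1.6 0 0 0 0 -1;0 0 0 0 0 0 -1;0 0 0 0 0 0 -1"

```text
time: 11.83
eef_pos: [0.4773, 0.2211, 0.003]
tcp_rot: [-0.135, 0.991, -0.003, -0.006]
contact_force: [-0.3, -0.8, -0.6]
opening: -0.003
```

jog_arm:
  targets: "-6 -1.6 0 0 0 0 -1;-4 -1 0 0 0 0 -1;0 0 20 0 0 0 -1;0 0 30 0 0 0 -1;-15 0 30 0 0 0 -1;-15 20 20 0 0 0 -1;-10 30 0 0 0 0 -1;-10 35 0 0 0 0 -1;-10 35 0 0 0 0 -1;0 0 0 0 0 0 -1"

```text
time: 12.67
eef_pos: [0.3976, 0.3395, 0.1072]
tcp_rot: [-0.132, 0.991, -0.002, -0.007]
contact_force: [1.0, -0.4, -0.1]
opening: 0.003
```

```bash
python3 look.py a13; python3 look2.py z10
```

```text
(595, 793, 3)
t 12.7667 tcp [0.3986 0.3361 0.1064] tray x -0.1356 tray y -0.0687 F [-0.7 -0.5  0.2] rot [-0.131   0.9913 -0.0036 -0.0072]
```

View pics/z10.png

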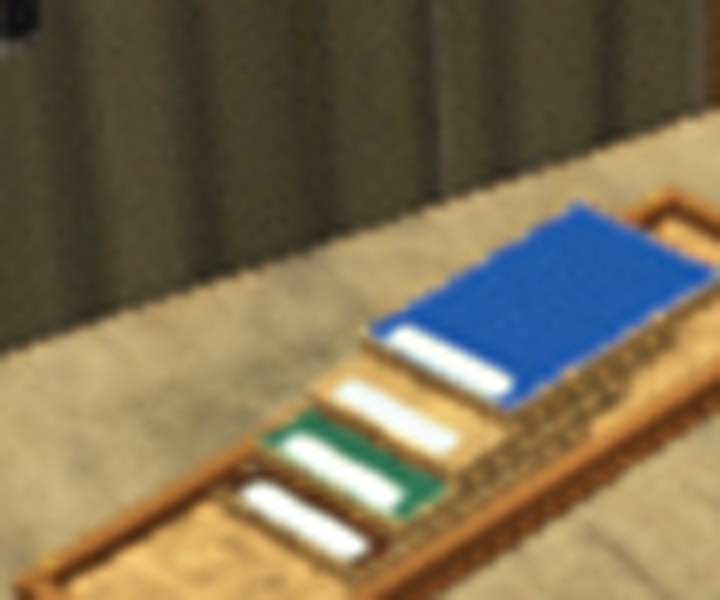

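View pics/a13.png

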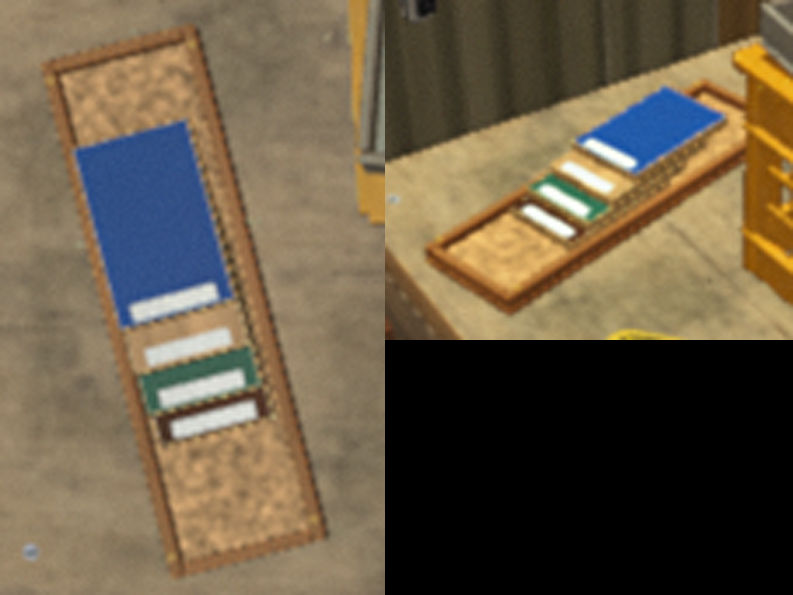

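All four labels show. I'll measure the spacing from the label centres: (214,420), (201,386), (188,347), (173,302) in the top view.

Run:
```python
from m import *
zs=[.017,.026,.035,.044]
T=[tf(p,z,(165,90),3.5,"top") for p,z in zip([(214,420),(201,386),(188,347),(173,302)],zs)]
S=[tf(p,z) for p,z in zip([(305,521),(344,471),(395,417),(450,361)],zs)]
for n,L in(("top",T),("side",S)):
    L=np.array(L);L[:,1]+=47;print(n,L.tolist(),np.diff(L[:,1]))
import cv2
from plant import *
for n in("top","side"):
    p=read_camera(n)
    a=cv2.absdiff(cv2.cvtColor(p["pixels"],cv2.COLOR_BGR2GRAY),cv2.imread(f"pics/{n}0.png",0))
    for t in["tape_measure","sanding_block","shellac_jar"]:print(n,t,[(m["p"],m["uv"]) for m in mark_of(t,p)[:1]])
    # segment labels
    b=p["pixels"];o=(b.min(2)>165).astype(np.uint8)
    N,_,st,ce=cv2.connectedComponentsWithStats(o)
    for i in range(1,N):
        if st[i,4]>15 and 170<ce[i][0]<310 and 120<ce[i][1]<240: print(n,ce[i].round(1),st[i,4],[tf(ce[i],z,(0,0),1,n).tolist() for z in zs])
```

```text
top [[-2.6, -25.900000000000006], [-3.2, -5.299999999999997], [-3.0, 17.8], [-3.1, 44.0]] [20.6 23.1 26.2]
side [[-1.1, -25.900000000000006], [-2.1, -6.399999999999999], [-1.9, 17.6], [-1.7, 43.7]] [19.5 24.  26.1]
top tape_measure [(0.98, [322.6, 219.4])]
top sanding_block [(0.94, [383.0, 203.7])]
top shellac_jar [(0.66, [430.7, 189.7])]
top [214.4 175.9] 122 [[-8.0, 0.4], [-6.1, -0.7], [-4.3, -1.9], [-2.5, -3.1]]
top [218.5 188.5] 121 [[-6.3, -26.9], [-4.5, -27.9], [-2.7, -28.8], [-0.9, -29.7]]
top [222.3 200.5] 117 [[-4.7, -52.9], [-3.0, -53.6], [-1.2, -54.2], [0.6, -54.9]]
top [226.  209.5] 108 [[-2.1, -72.7], [-0.3, -73.2], [1.4, -73.7], [3.2, -74.2]]
side tape_measure [(0.9, [277.7, 238.6])]
side sanding_block [(0.98, [320.1, 263.0])]
side shellac_jar [(0.79, [364.4, 287.4])]
side [265.8 164.9] 55 [[-28.3, 22.4], [-19.1, 13.6], [-9.9, 4.7], [-0.8, -4.1]]
side [259.2 171.7] 55 [[-19.6, -12.1], [-10.5, -20.5], [-1.4, -29.0], [7.6, -37.5]]
side [252.7 178.7] 53 [[-10.1, -45.7], [-1.1, -53.8], [7.8, -61.9], [16.8, -70.0]]
side [247.7 184.8] 49 [[-0.7, -73.2], [8.1, -80.9], [17.0, -88.7], [25.8, -96.5]]
```

The spacings are about 19.5, 25 and 26 mm in both views. The row is about 2 mm off the centre line and straight, and the bystanders are unmoved. Handing in.

```bash
python3 -c "
from plant import *
print(sign_off())"
```

```text
the job is handed in; nothing more can be done
None
```

The four boards are in a shingled row with every white label showing, and I handed the job in at about 13 s of the 37 s allowed. I pushed their near ends with the shut fingers from three heights: boards 2–4 together, then 3 and 4, then 4 alone. Nothing was lifted, and the arm was clear of everything at the end.

**Last checks (both cameras, agreeing to about 1–2 mm):**
- **Spacing:** board 2 is about 19.5 mm ahead of board 1, board 3 about 25 mm ahead of 2, and board 4 about 26 mm ahead of 3. The first gap is short of 25 mm but inside the 14–36 mm limits, so I left it.
- **Position:** the board centres run from about -26 to +44 mm along the tray and sit 1–3 mm off its centre line. The row looks straight.
- **Bystanders:** the networks place the tape measure, sanding block and jar within about 3 pixels of where they started, so none has visibly moved.

**Disagreements:**
- **Tool height:** the reported height was about 30–34 mm below where the fingertips really were. The cameras showed it and a touch on the blue board confirmed it, so I allowed for it in every push.
- **Touch force:** that touch briefly read about 68 N at the wrist, under the 120 N limit. The boards showed no visible shift from it.

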